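# Gauge both ends of a post-bound volume

### The job

Measure this narrow volume's thickness at both ends for a custom box. Lay it flat on the thickness gauge with its raised strip end square against the stop and centred under the foot, press the cap gently down until the foot bears on the strip, hold it there about a second, and let it spring up; then turn the volume end for end so that the plain end meets the stop and gauge that end the same way. Leave the volume lying there, plain end against the stop, with the foot sprung up, and do not disturb the other things on the desk.

Things in the scene. Friction and masses are not known exactly. Their poses are not given: they have to be found in the camera images.
- volume: The narrow post-bound volume lying flat: a rigid grey-covered block 190 long (its x) x 56 wide (its y) x 40 mm thick (z up), about 350 g. A dark metal binding strip lies across the top at its +x end: the last 30 mm of the length, full width, standing 12 mm proud, so the strip end is 52 mm thick and all the rest 40 mm. Origin: centre of the underside. Starts on the desk.
- strip_end (a point): Middle of the bottom edge of the volume's end face that has the binding strip (+95 mm along the volume's x). Axes as the volume's.
- plain_end (a point): Middle of the bottom edge of the volume's other, plain end face (-95 mm along the volume's x). Axes as the volume's.
- gauge: The thickness gauge, fixed to the desk. Base plate 8 mm thick, 130 wide (y), from 215 mm before to 75 mm behind the stop face. Origin: desk level under the middle of the stop face; +x runs from the plate's open front into the stop. Behind the stop (x 38 to 62 mm) a 30 mm wide column 138 mm high; its arm reaches forward to x = -30 mm at 112 to 140 mm height, 30 mm wide, and carries the spindle.
- gauge_stop (a point): Middle of the stop face at the top surface of the base plate (8 mm above the desk). Axes as the gauge's. The stop is an upright steel bracket 60 mm wide (y), 30 mm high above the plate, facing -x.
- spindle (a joint): Travel of the gauge's vertical spindle in m: 0 = up (foot 72 mm above the base plate), grows as it is pressed down, to 0.050. Foot height over the plate = 0.072 - value: 0.020 with the foot on the 52 mm strip end, 0.032 on the 40 mm plain end. A return spring pushes it up with 2.3 N at 0 to 4.2 N at 0.032, and lifts it to 0 when let go.
- gauge_foot (a point): Centre of the underside of the spindle's foot, a flat steel disc of 18 mm diameter, 12 mm before the stop face. 80 mm above the desk when up; moves with the spindle.
- gauge_cap (a point): Centre of the top of the black press cap, 36 mm across, 16 mm thick, on the spindle; 206 mm above the desk when up. Press it straight down: the foot goes with it until it meets the part; then a measuring spring (6.5 N, rising to 12 N) lets the cap sink up to 18 mm further while the foot bears gently; after that it is solid. The thin scale behind it, 216 mm high, is for looks only.
- hardback: Bystander: blue hardback book lying flat, 150 x 210 x 34 mm. Origin: centre of the underside.
- bookend: Bystander: L-shaped sheet steel bookend, foot 120 x 130 mm, upright 150 mm high. Origin: centre of the foot's underside.
- paste_jar: Bystander: white jar with a steel lid, 70 mm diameter, 80 mm high. Origin: centre of the underside.

How it is judged:
On the way, in this order (a step that is already met when the one before it is completed fails the run):
1. the strip end lies square against the stop and the foot is pressed onto the strip (spindle at 0.020 within 0.002) (x of strip_end in the frame of gauge_stop between -0.005 and 0.005 m and y of strip_end in the frame of gauge_stop between -0.013 and 0.013 m and z of strip_end in the frame of gauge_stop between -0.005 and 0.005 m and angle between the x axis of volume and the x axis of gauge, either way round below 0.09 rad and angle between volume's own z axis and vertical below 0.05 rad and linear speed of volume below 0.02 m/s and value of joint spindle between 0.018 and 0.022 m and contact force between spindle and volume above 0.5 N), for 0.4 s.
2. the volume has been turned: the plain end lies square against the stop and the foot is pressed onto it (spindle at 0.032 within 0.002) (x of plain_end in the frame of gauge_stop between -0.005 and 0.005 m and y of plain_end in the frame of gauge_stop between -0.013 and 0.013 m and z of plain_end in the frame of gauge_stop between -0.005 and 0.005 m and angle between the x axis of volume and the x axis of gauge, either way round below 0.09 rad and angle between volume's own z axis and vertical below 0.05 rad and linear speed of volume below 0.02 m/s and value of joint spindle between 0.03 and 0.034 m and contact force between spindle and volume above 0.5 N), for 0.4 s.
At the end, for the whole second after the job is handed in: The volume lies flat and still on the gauge's base plate with its plain end against the stop (gap under 5 mm, within 13 mm of the middle, square within 5 degrees), and the spindle has sprung up (under 4 mm of travel) (x of plain_end in the frame of gauge_stop between -0.005 and 0.005 m and y of plain_end in the frame of gauge_stop between -0.013 and 0.013 m and z of plain_end in the frame of gauge_stop between -0.005 and 0.005 m and angle between the x axis of volume and the x axis of gauge, either way round below 0.09 rad and angle between volume's own z axis and vertical below 0.05 rad and linear speed of volume below 0.02 m/s and angular speed of volume below 0.1 rad/s and value of joint spindle below 0.004 m); the robot touches nothing.
It fails at once if the foot is pressed onto the volume with more than 40 N (contact force between spindle and volume above 40 N).
It fails at once if the hardback book is moved by more than 25 mm (distance of hardback from where it was at the start of the episode above 0.025 m).
It fails at once if the bookend is moved by more than 25 mm (distance of bookend from where it was at the start of the episode above 0.025 m).
It fails at once if the paste jar is moved by more than 25 mm (distance of paste_jar from where it was at the start of the episode above 0.025 m).
It also fails if it takes over 72 s, if anything falls off the work surface, if the arm or the gripper's body presses on something with over 40 N, if the wrist force passes 120 N, or if a joint passes its speed limit or range.

### The arm

A 7-joint arm with a two-finger parallel gripper is mounted at the origin on the work surface. World frame = base frame: x ahead of the robot, y to its left, z up, the work surface at z = 0. Lengths are in m, angles in rad, forces in N, time in s.
With the tool pointing down it reaches from about 0.4 to 0.875 m from the base axis. Payload 19.3 kg.
Tool frame: the origin (TCP) lies midway between the tips of the shut fingers; the grasp point (between the pads) lies 19 mm behind it; z points along the fingers, y is the line along which they close (so a half turn about z gives the same grasp; the last joint's range is limited). The gripper opens to 85 mm and grips with 20 to 120 N. Pads are 22 mm wide; open, the fingers measure 114 mm over their backs; the gripper's body (76 mm by 85 mm) begins 54 mm behind the grasp point. The pads swing forward as they close: fully open they stand 13 mm farther back than shut.
Start: joints at [1.105, 0.521, -0.036, 1.599, 0.021, 1.021, -0.113], TCP at [0.241, -0.577, 0.199] pointing down, gripper open.
Joint ranges: [-2.91, 2.91], [-0.3, 2.13], [-1.5, 1.42], [0.17, 2.43], [-1.26, 4.41], [0.16, 1.93], [-2.52, 2.52]. Speed limits (rad/s): [1.89, 1.89, 2.39, 2.39, 3.01, 3.01, 3.01].

### API

Orientations are given as [roll, pitch, yaw] about the fixed x, y, z axes, in that order (R = Rz(yaw) Ry(pitch) Rx(roll)).
In Python, from workcell import telemetry, grab_frame, calibration, bot, outline_of, landmark_of gives the robot as it stands. The module is installed in compiled form; this text tells all that it offers.
- The arm moves only by the shell command python3 -m inch 'ROWS' [FORCE]. ROWS is JSON, a list of rows, each a list of 7 numbers: the shift along the tool's x, y, z in m, then the turn, a rotation vector about the tool's x, y, z in rad, then the closure, from 0 (fully open) to 1 (shut). A call has 1 to 5 rows; each row shifts and turns the commanded pose from where the row before left it, along the tool's axes as they then stand; what a row does not reach is not made up. A row lasts 1/10 s, in which the tool goes at most 50 mm and 8.59 degrees, less where a joint would pass 70% of its speed; a pose out of reach is approached as far as the arm can. A call is refused whole if a number of a shift passes 0.05 or a number of a turn 0.15, either way. A call with a gripper value outside its range is refused whole. The fingers move at their own pace and stop on an object; FORCE is the grip in N (left out, the last holds). Time passes only in rows, so rows that do not move let the fingers close. It gives the time, the measured TCP pose, the force, the opening and the grip force at its end, in the units of the state.
- telemetry.observe(): the state, without advancing time (a new reading comes with each control period).
- grab_frame(name): name is "side" or "top"; returns the picture (480x640x3 uint8, red, green, blue); there is no depth.
- calibration(name): a dict with "fovy" (degrees; the focal length in pixels is half the picture's height over the tangent of half this angle, whatever the lens; pixels are square), "cx", "cy" (the principal point, pixels), "pose" (4x4, takes a point from camera to world coordinates). Camera axes: x right, y down, z forward; pixel columns grow to the right and rows downward; lengths in m; the calibration is good to about 2 mm. A picture is of the moment at which its call begins. calibration takes no time and is no camera call.
- bot.job_done(): hands the job in; it is judged then, once.
Trained networks look in the newest picture that a camera, given by its name, has taken for a name from the list of things; names that differ only in an ending like _2 or _b are one class to them, and where a whole thing is asked for, a point or a joint stands for the part that bears it (a point fixed in the world has none). Each returns a list of dicts, best first, with "score" (0 to 1); they miss things now and then, are a little off and sometimes report something else, mostly with a low value. They report only what shows in the picture. A call takes as long as a camera call.
- outline_of(label, camera): "region" (480x640 bool, what is visible of it) and "rect" ([left, top, right, bottom] in pixels, round what is visible of it).
- landmark_of(label, camera): "xy" ([column, row] in pixels: a listed point, or the origin of a listed thing).
The state is a dict: "clock": time; "qpos": joint angles; "qd": joint speeds; "joint_efforts": joint torques, N m; "position": TCP position; "tool_rot": TCP orientation; "force": force on the tool from outside, world axes, zero at the start; "moment": the same for the moment, N m; "grip_width": finger opening in m; "finger_force": force on a finger pad.
Only numpy, scipy, OpenCV 4.12 (cv2) and the standard library are available. Lean on these libraries where they do the work, as an engineer would, in place of code of your own. Each camera call takes 0.05 s, during which the arm holds its last target. There are 200 camera calls.

## Working session

There is one attempt and no reset: what is moved stays moved. The work goes in short steps, Python scripts to look and compute and a shell command to move; the robot and the scene stay as the last step left them, time stands still between calls to the robot, and variables do not carry over. Pictures are saved under pics/ and viewed, at most 12 in all, crops included, and the job is handed in when it is done.

```bash
mkdir -p pics
cat > h.py <<'E'
import numpy as np, cv2
from workcell import telemetry, grab_frame, calibration, bot, outline_of, landmark_of
from scipy.spatial.transform import Rotation as R
def ray(cam,px):
    c=calibration(cam);f=240/np.tan(np.radians(c["fovy"])/2);T=np.array(c["pose"])
    d=T[:3,:3]@np.array([(px[0]-c["cx"])/f,(px[1]-c["cy"])/f,1]);return T[:3,3],d
def atz(cam,px,z):
    o,d=ray(cam,px);return o+d*(z-o[2])/d[2]
def proj(cam,p):
    c=calibration(cam);f=240/np.tan(np.radians(c["fovy"])/2);T=np.array(c["pose"])
    q=T[:3,:3].T@(np.array(p)-T[:3,3]);return np.array([c["cx"]+f*q[0]/q[2],c["cy"]+f*q[1]/q[2]])
E
python3 - <<'E'
from h import *
np.set_printoptions(precision=4,suppress=True)
for c in("top","side"):
    cv2.imwrite(f"pics/{c}0.png",grab_frame(c)[:,:,::-1]);print(c,calibration(c))
    for n,z in(("volume",0),("strip_end",0),("plain_end",0),("gauge_stop",.008),("gauge",0),("gauge_cap",.206),("gauge_foot",.08),("hardback",0),("bookend",0),("paste_jar",0)):
        for r in landmark_of(n,c)[:2]: print(n,r["score"],r["xy"],atz(c,r["xy"],z))
print(telemetry.observe())
E
```

```text
top {'fovy': 46.501846803442, 'cx': 324.5966703599324, 'cy': 247.3432783425132, 'pose': array([[ 0.0778, -0.9722,  0.221 ,  0.2274],
       [-0.9969, -0.0773,  0.0113,  0.0421],
       [ 0.0061, -0.2212, -0.9752,  1.6258],
       [ 0.    ,  0.    ,  0.    ,  1.    ]])}
volume 0.55 [423.1, 283.3] [ 0.5105 -0.2367  0.    ]
volume 0.53 [331.7, 234.4] [0.6372 0.0427 0.    ]
strip_end 0.83 [431.8, 254.1] [ 0.6005 -0.2592  0.    ]
plain_end 0.62 [420.7, 314.3] [ 0.4188 -0.2333  0.    ]
gauge_stop 0.8 [328.9, 230.9] [0.6452 0.0519 0.008 ]
gauge 0.63 [328.4, 233.7] [0.6385 0.0528 0.    ]
gauge 0.4 [423.7, 282.2] [ 0.5139 -0.2384  0.    ]
gauge_cap 0.7 [326.1, 220.1] [0.6228 0.0603 0.206 ]
hardback 0.94 [184.1, 276.8] [0.4743 0.4664 0.    ]
bookend 0.93 [474.1, 227.9] [ 0.6914 -0.3835  0.    ]
paste_jar 0.71 [221.1, 212.9] [ 0.6774  0.3811 -0.    ]
side {'fovy': 53.63885579562888, 'cx': 318.81509785546194, 'cy': 235.02104091741032, 'pose': array([[-0.992 , -0.0804,  0.0974,  0.4293],
       [-0.1261,  0.6837, -0.7188,  0.9102],
       [-0.0088, -0.7253, -0.6884,  0.9706],
       [ 0.    ,  0.
[... 324 characters left out ...]
 [0.6276 0.0604 0.08  ]
hardback 0.6 [326.5, 425.9] [0.4778 0.4687 0.    ]
bookend 0.82 [293.0, 181.2] [ 0.6865 -0.3548  0.    ]
paste_jar 0.71 [244.6, 376.5] [0.6749 0.378  0.    ]
{'clock': 1.1, 'qpos': array([ 1.1048,  0.5214, -0.0363,  1.5995,  0.0212,  1.0211, -0.1128]), 'qd': array([-0.0003, -0.0008, -0.0011, -0.0003, -0.0001,  0.0014,  0.0002]), 'joint_efforts': array([  0.0007, -92.6866,   1.979 , -37.0248,   0.0181,   0.0022,
        -0.    ]), 'position': array([ 0.2409, -0.5767,  0.1987]), 'tool_rot': array([-3.1415,  0.    ,  0.3958]), 'force': array([-0.0598, -0.5527,  0.2145]), 'moment': array([-0.032 ,  0.0019, -0.0146]), 'finger_force': 0.0, 'grip_width': 0.08516523141356008}
```

View pics/top0.png

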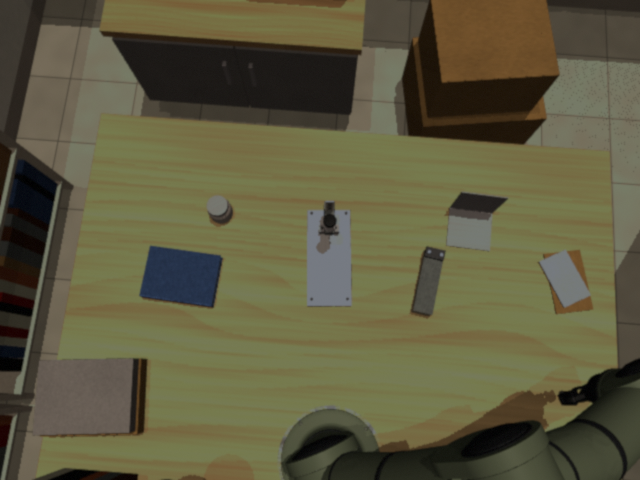

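View pics/side0.png

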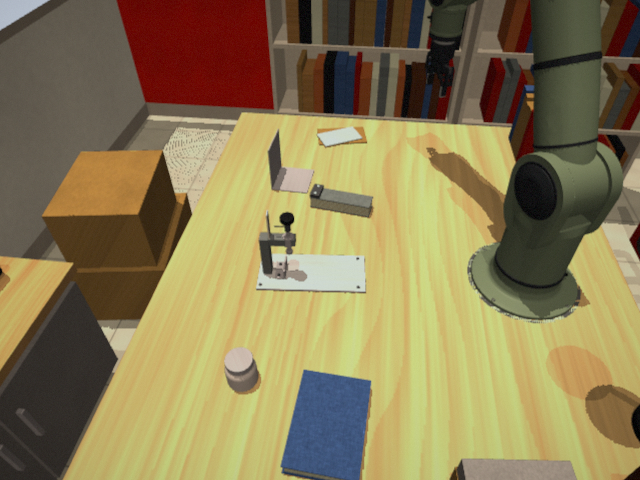

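```bash
cat >> h.py <<'E'
from scipy.optimize import minimize
def volpts(p,z0=0):
    x,y,a=p;L=[]
    for bx0,bx1,h in((-.095,.095,.04),(.065,.095,.052)):
        for u in(bx0,bx1):
            for v in(-.028,.028):
                for z in(0,h):L.append([x+u*np.cos(a)-v*np.sin(a),y+u*np.sin(a)+v*np.cos(a),z+z0])
    return L
def platepts(p,z0=0):
    x,y,a=p
    return [[x+u*np.cos(a)-v*np.sin(a),y+u*np.sin(a)+v*np.cos(a),z] for u in(-.215,.075) for v in(-.065,.065) for z in(0,.008)]
def hull(pts):return cv2.convexHull(np.float32(pts).reshape(-1,1,2))
def hullmask(m):
    ys,xs=np.nonzero(m);return hull(np.c_[xs,ys]+0.)
def fit(obs,pts,p0):
    # obs: list of (cam, hull polygon)
    def cost(p):
        s=0
        for cam,h in obs:
            g=hull([proj(cam,q) for q in pts(p)])
            i=cv2.intersectConvexConvex(g,h)[0];s+=1-i/(cv2.contourArea(g)+cv2.contourArea(h)-i)
        return s
    S=np.array([p0]+[np.array(p0)+d for d in np.diag([.01,.01,.08])])
    r=minimize(cost,p0,method="Nelder-Mead",options=dict(initial_simplex=S,xatol=1e-5,fatol=1e-6));return r.x,r.fun
E
python3 - <<'E'
from h import *
np.set_printoptions(precision=4,suppress=True)
from scipy import ndimage
V=[];G=[]
for c in("top","side"):
    im=grab_frame(c)
    r=outline_of("volume",c)
    for q in r[:2]:print(c,q["score"],q["rect"],q["region"].sum())
    pv=proj(c,[.512,-.24,.02])
    q=[q for q in r if q["rect"][0]<pv[0]<q["rect"][2] and q["rect"][1]<pv[1]<q["rect"][3]][0]
    V.append((c,hullmask(q["region"])))
    hsv=cv2.cvtColor(im,cv2.COLOR_RGB2HSV)
    m=(hsv[...,1]<50)&(hsv[...,2]>90)
    lab,n=ndimage.label(m);s=proj(c,[.5,.05,.008]).astype(int)
    print("plate seed",s,hsv[s[1],s[0]]);k=lab[s[1],s[0]]
    g=lab==k;print(g.sum());G.append((c,hullmask(g)))
for o in(V,V[:1],V[1:]):print("vol",fit(o,volpts,[.512,-.24,-.15]))
for o in(G,G[:1],G[1:]):print("gauge",fit(o,platepts,[.645,.052,0]))
E
```

```text
top 0.68 [410.5, 248.3, 444.6, 314.3] 1407
plate seed [325 278] [110  24 130]
3862
side 0.71 [308.1, 185.2, 370.3, 220.0] 1259
plate seed [336 273] [ 51  17 216]
3615Traceback (most recent call last):
  File "<stdin>", line 17, in <module>
  File "h.py", line 35, in fit
    r=minimize(cost,p0,method="Nelder-Mead",options=dict(initial_simplex=S,xatol=1e-5,fatol=1e-6));return r.x,r.fun
    res = _minimize_neldermead(fun, x0, args, callback, bounds=bounds,
                               **options)
    fxcc = func(xcc)
    fx = function(np.copy(x), *(wrapper_args + args))
  File "h.py", line 31, in cost
    g=hull([proj(cam,q) for q in pts(p)])
            ~~~~^^^^^^^
  File "h.py", line 10, in proj
    c=calibration(cam);f=240/np.tan(np.radians(c["fovy"])/2);T=np.array(c["pose"])
ValueError: time passes only in moves, steps and waits
```

```bash
sed -i '3i import functools\ncalibration=functools.lru_cache(None)(calibration)' h.py
cat > look.py <<'E'
from h import *
from scipy import ndimage
def look(pv0,z0=0,plate=False):
    V=[];G=[]
    for c in("top","side"):
        im=grab_frame(c);pv=proj(c,[*pv0[:2],z0+.02])
        q=[q for q in outline_of("volume",c) if q["rect"][0]<pv[0]<q["rect"][2] and q["rect"][1]<pv[1]<q["rect"][3]]
        if q:V.append((c,hullmask(q[0]["region"])))
        if plate:
            hsv=cv2.cvtColor(im,cv2.COLOR_RGB2HSV);lab,n=ndimage.label((hsv[...,1]<50)&(hsv[...,2]>90))
            s=proj(c,[.5,.05,.008]).astype(int);g=lab==lab[s[1],s[0]];G.append((c,hullmask(g)))
    f=lambda p:volpts(p,z0)
    for o in[V]+[[v] for v in V]:print("vol",[v[0] for v in o],fit(o,f,pv0))
    if plate:
        for o in(G,G[:1],G[1:]):print("gauge",fit(o,platepts,[.645,.052,0]))
E
python3 -c "
from look import *
np.set_printoptions(precision=4,suppress=True)
look([.512,-.24,-.15],0,True)"
```

```text
vol ['top', 'side'] (array([ 0.5143, -0.2441, -0.159 ]), np.float64(0.15740927427777784))
vol ['top'] (array([ 0.5129, -0.2455, -0.1517]), np.float64(0.038875927756221174))
vol ['side'] (array([ 0.516 , -0.2395, -0.1559]), np.float64(0.0375540431561574))
gauge (array([0.637 , 0.0516, 0.0849]), np.float64(0.05984724259149865))
gauge (array([0.6365, 0.0519, 0.0864]), np.float64(0.014037634321872328))
gauge (array([0.6377, 0.051 , 0.0841]), np.float64(0.04428069250705735))
```

```bash
cat > go.py <<'E'
import sys
from h import *
np.set_printoptions(precision=4,suppress=True)
x,y,z,w=map(float,sys.argv[1:5])
s=telemetry.observe();Rm=R.from_euler("xyz",s["tool_rot"]);Rt=R.from_euler("xyz",[np.pi,0,w])
print("t",s["clock"],"pos",s["position"],s["tool_rot"],"q7",s["qpos"][[0,6]],"f",s["force"],"w",s["grip_width"],s["finger_force"])
d=np.array([x,y,z])-s["position"]
print("turn now(tool)",(Rm.inv()*Rt).as_rotvec(),"shift in now-frame",Rm.inv().apply(d),"shift in target-frame",Rt.inv().apply(d))
E
python3 -m inch '[[0,0,0,0,0,0.14,0],[0,0,0,0,0,0.14,0],[0,0,0,0,0,0.14,0],[0,0,0,0,0,0.13,0],[0.022,-0.037,0,0,0,0,0]]'
python3 -m inch '[[0.022,-0.037,0,0,0,0,0],[0.022,-0.037,0,0,0,0,0],[0.022,-0.037,0,0,0,0,0],[0.022,-0.037,0,0,0,0,0],[0.022,-0.037,0,0,0,0,0]]'
python3 -m inch '[[0.022,-0.037,0,0,0,0,0],[0.022,-0.037,0,0,0,0,0],[0.022,-0.037,0,0,0,0,0],[0,0,0,0,0,0,0],[0,0,0,0,0,0,0]]'
python3 go.py 0.5145 -0.2425 0.006 -0.155
```

```text
clock: 2.0
position: [0.2648, -0.5463, 0.1985]
tool_rot: [3.139, 0.002, -0.166]
force: [1.2, 0.3, -0.9]
grip_width: 0.0854
finger_force: 0.0
clock: 2.5
position: [0.4064, -0.3762, 0.1989]
tool_rot: [3.141, -0.0, -0.154]
force: [1.3, -1.0, -0.2]
grip_width: 0.085
finger_force: 0.0
clock: 3.0
position: [0.4882, -0.2773, 0.1986]
tool_rot: [-3.142, 0.0, -0.152]
force: [-0.7, -0.1, 1.0]
grip_width: 0.0853
finger_force: 0.0
t 3.0 pos [ 0.4882 -0.2773  0.1986] [-3.1416  0.0001 -0.1522] q7 [ 0.3997 -1.3047] f [-0.6649 -0.1352  0.9607] w 0.08533606584022309 0.0
turn now(tool) [-0.      0.0001  0.0028] shift in now-frame [ 0.0207 -0.0384  0.1926] shift in target-frame [ 0.0206 -0.0385  0.1926]
```

```bash
python3 -m inch '[[0.0205,-0.0385,0,0,0,0.003,0],[0,0,0.045,0,0,0,0],[0,0,0.045,0,0,0,0],[0,0,0.035,0,0,0,0],[0,0,0,0,0,0,0]]' 30
python3 -c "
from look import *
np.set_printoptions(precision=4,suppress=True)
for c in ('top','side'): cv2.imwrite('pics/%s1.png'%c,cv2.resize(grab_frame(c)[130:330,240:500,::-1],None,fx=2.5,fy=2.5))
"
python3 go.py 0.5145 -0.2425 0.006 -0.155
```

```text
clock: 3.5
position: [0.5108, -0.2433, 0.0701]
tool_rot: [-3.141, 0.007, -0.159]
force: [-0.0, 0.7, 0.1]
grip_width: 0.0855
finger_force: 0.0
t 3.6 pos [ 0.5136 -0.2442  0.0745] [ 3.1413  0.0003 -0.1586] q7 [ 0.34   -1.3911] f [ 0.3927 -0.4378  1.297 ] w 0.08511684170509327 0.0
turn now(tool) [ 0.0003  0.0003 -0.0036] shift in now-frame [ 0.0006 -0.0018  0.0685] shift in target-frame [ 0.0006 -0.0018  0.0685]
```

View pics/side1.png

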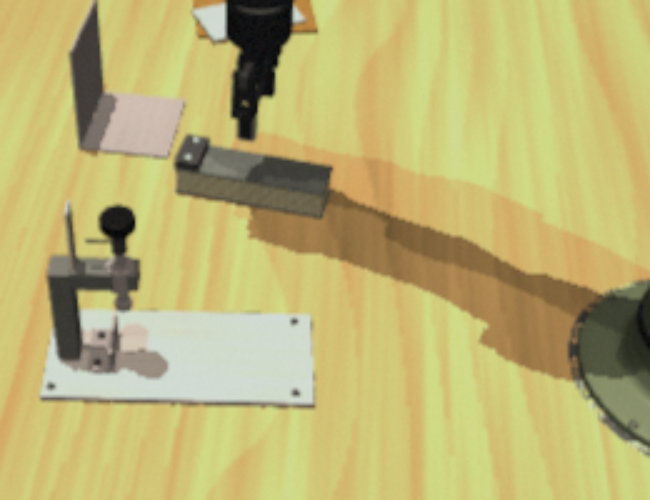

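The side view shows the open fingers just above the middle of the volume (crop ≈ 248,132), with the strip at its left end (≈ 192,152). I go down and grip.

```bash
python3 -m inch '[[0.0005,-0.0015,0.025,0,0,0,0],[0,0,0.025,0,0,0,0],[0,0,0.018,0,0,0,0],[0,0,0,0,0,0,0],[0,0,0,0,0,0,0.3]]' 40
python3 -m inch '[[0,0,0,0,0,0,0.5],[0,0,0,0,0,0,0.6],[0,0,0,0,0,0,0.8],[0,0,0,0,0,0,0.8],[0,0,0,0,0,0,0.8]]' 40
python3 go.py 0.45 0.0 0.08 0.085
```

```text
clock: 4.1
position: [0.5156, -0.2425, 0.0077]
tool_rot: [3.141, -0.002, -0.158]
force: [0.3, -0.1, 1.2]
grip_width: 0.0734
finger_force: 0.0
clock: 4.6
position: [0.5162, -0.2425, 0.0076]
tool_rot: [3.141, -0.004, -0.157]
force: [-1.1, 0.2, 23.5]
grip_width: 0.0173
finger_force: 11.8
t 4.6 pos [ 0.5162 -0.2425  0.0076] [ 3.1408 -0.0035 -0.1575] q7 [ 0.3381 -1.3978] f [-1.1208  0.2383 23.4865] w 0.017305483190187765 11.821204403531738
turn now(tool) [ 0.0013 -0.0034 -0.2425] shift in now-frame [-0.1032 -0.2291 -0.0729] shift in target-frame [-0.0454 -0.2473 -0.0724]
```

```bash
python3 -c "
from h import *
cv2.imwrite('pics/both2.png',np.hstack([cv2.resize(grab_frame(c)[a:a+160,b:b+160,::-1],None,fx=2.5,fy=2.5) for c,a,b in (('top',190,340),('side',120,270))]))
print(telemetry.observe())"
```

```text
{'clock': 4.7, 'qpos': array([ 0.33807566,  0.7026818 , -0.00404353,  1.87836142,  0.00531388,
        0.55687755, -1.39779673]), 'qd': array([-0.00033858, -0.00036112,  0.00039639,  0.00056895, -0.0012304 ,
       -0.00059749, -0.00077412]), 'joint_efforts': array([-2.09643259e-01, -8.21617126e+01,  2.76418224e+00, -1.88391012e+01,
       -3.85393578e-03, -5.07486239e-01,  1.36793253e-02]), 'position': array([ 0.51624572, -0.24254878,  0.0076503 ]), 'tool_rot': array([ 3.14075014, -0.00358988, -0.15748785]), 'force': array([-1.96770077, -0.3786272 , 24.48845618]), 'moment': array([ 0.10562837,  0.3512358 , -0.0124538 ]), 'finger_force': 11.827362400945276, 'grip_width': 0.016948067012517467}
```

View pics/both2.png

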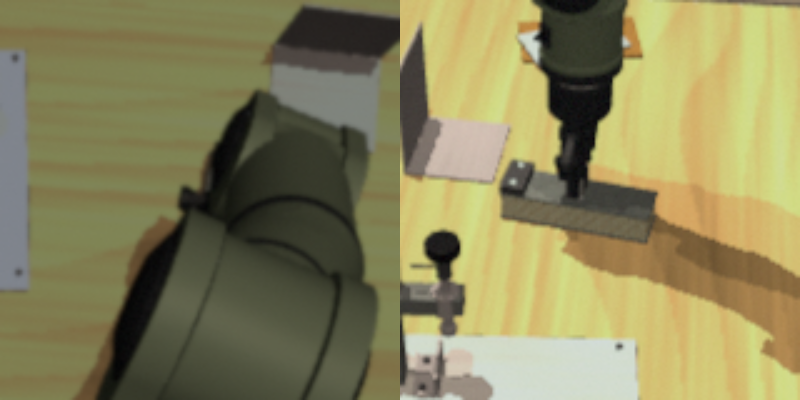

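```bash
python3 -c "
from h import *
np.set_printoptions(precision=4,suppress=True)
print('pose1 open tips',proj('side',[.5136,-.2442,.0745]),proj('side',[.5136,-.2442,.0875]),'seen 339,183')
print('pose2',proj('side',[.5162,-.2425,.0077]),proj('side',[.5162,-.2425,.04]),'seen 340,199', proj('side',[.5162,-.2425,.1]))
o,d=ray('side',[340,199]);print([atz('side',[340,199],z) for z in(0.0077,.04,.05)])
for q in landmark_of('volume','side')[:2]:print(q,atz('side',q['xy'],0))
cv2.imwrite('pics/z3.png',cv2.resize(grab_frame('side')[140:230,290:400,::-1],None,fx=7,fy=6,interpolation=cv2.INTER_CUBIC))
"
```

```text
pose1 open tips [341.5749 187.3263] [341.6782 183.9353] seen 339,183
pose2 [340.1936 204.3945] [340.424  196.4071] seen 340,199 [340.8709 180.9133]
[array([ 0.5193, -0.2692,  0.0077]), array([ 0.5163, -0.2297,  0.04  ]), array([ 0.5154, -0.2174,  0.05  ])]
{'xy': [341.5, 207.7], 'score': 0.98} [ 0.5113 -0.236   0.    ]
```

View pics/z3.png

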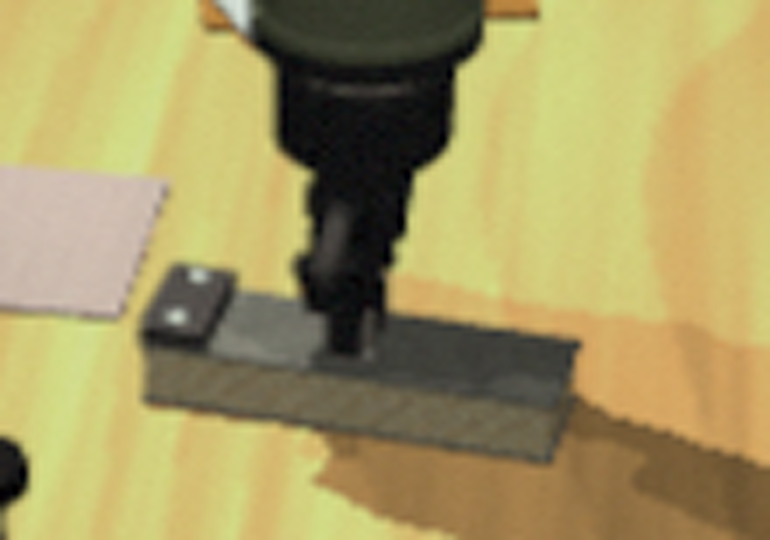

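```bash
python3 -m inch '[[0,0,0,0,0,0,0.4],[0,0,0,0,0,0,0],[0,0,-0.01,0,0,0,0],[0,0,-0.03,0,0,0,0],[0,0,-0.03,0,0,0,0]]' 
python3 -c "
from h import *
s=telemetry.observe()
def ov(c,im,p,yaw,w,k,W=100):
    im=im.copy();q0=proj(c,p).astype(int);x0=max(0,min(640-W,q0[0]-W//2));y0=max(0,min(480-W,q0[1]-W//2))
    cr=cv2.resize(im[y0:y0+W,x0:x0+W],None,fx=4,fy=4,interpolation=cv2.INTER_CUBIC)
    for dz,col in((0.013,(0,0,255)),(.045,(0,255,0))):
        for sg in(-1,1):
            q=proj(c,np.array(p)+[sg*w/2*np.sin(yaw),-sg*w/2*np.cos(yaw),dz]);cv2.circle(cr,tuple(int(v) for v in (q-[x0,y0])*4+2),3,col,-1)
    return cr
p=[.2409,-.5767,.1987]
a=np.hstack([ov(c,cv2.imread(f'pics/{c}0.png'),p,.396,.085,0) for c in('top','side')])
b=ov('side',grab_frame('side')[:,:,::-1],s['position'],s['tool_rot'][2],.085,0)
cv2.imwrite('pics/o4.png',cv2.resize(np.hstack([a,b]),(800,267)));print(s['position'],s['clock'],s['force'])
"
```

```text
clock: 5.3
position: [0.5142, -0.2416, 0.0768]
tool_rot: [-3.141, 0.001, -0.157]
force: [0.4, -0.0, 0.9]
grip_width: 0.0855
finger_force: 0.0
[ 0.51416668 -0.24156965  0.07682034] 5.3 [ 0.39568431 -0.01843534  0.88962218]
```

View pics/o4.png

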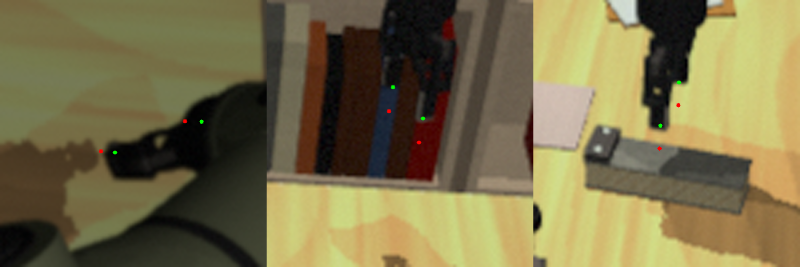

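The overlay shows the real open fingertips at the green marks (≈ 660,125 in the right panel). That is about 32 mm higher than the reported TCP implies, so the reported z is about 31 mm too low. It also matches the 24 N contact on the volume's top at a reported z of 0.0077. From here on I use true z = reported + 0.031.

```bash
python3 -m inch '[[0.0005,-0.0005,0.035,0,0,0,0],[0,0,0.03,0,0,0,0],[0,0,0.02,0,0,0,0],[0,0,0.014,0,0,0,0],[0,0,0,0,0,0,0]]' 40
python3 -m inch '[[0,0,0,0,0,0,0.3],[0,0,0,0,0,0,0.6],[0,0,0,0,0,0,0.8],[0,0,0,0,0,0,0.8],[0,0,0,0,0,0,0.8]]' 40
python3 go.py 0.45 0.0 0.08 0.085
```

```text
clock: 5.85
position: [0.5145, -0.241, -0.0244]
tool_rot: [-3.141, 0.002, -0.157]
force: [-0.5, 0.0, 0.3]
grip_width: 0.0857
finger_force: 0.0
clock: 6.35
position: [0.5159, -0.2419, -0.022]
tool_rot: [3.141, -0.002, -0.158]
force: [-1.7, -1.0, 6.1]
grip_width: 0.0553
finger_force: 42.5
t 6.35 pos [ 0.5159 -0.2419 -0.022 ] [ 3.141  -0.0019 -0.1575] q7 [ 0.3376 -1.4004] f [-1.6723 -0.9695  6.1437] w 0.055270341295247966 42.5131094455719
turn now(tool) [ 0.0008 -0.0018 -0.2425] shift in now-frame [-0.1029 -0.2285 -0.1023] shift in target-frame [-0.0451 -0.2466 -0.102 ]
```

```bash
python3 -m inch '[[0,0,-0.02,0,0,0,0.8],[0,0,-0.03,0,0,0,0.8],[0,0,0,0,0,-0.12,0.8],[0,0,0,0,0,-0.1225,0.8],[-0.007,-0.035,0,0,0,0,0.8]]'
python3 -m inch '[[-0.007,-0.035,0,0,0,0,0.8],[-0.007,-0.035,0,0,0,0,0.8],[-0.007,-0.035,0,0,0,0,0.8],[-0.007,-0.035,0,0,0,0,0.8],[-0.007,-0.035,0,0,0,0,0.8]]'
python3 -m inch '[[-0.007,-0.035,0,0,0,0,0.8],[0,-0.035,0,0,0,0,0.8],[0,0,0,0,0,0,0.8],[0,0,0,0,0,0,0.8]]'
python3 go.py 0.4427 0.0349 -0.008 0.085
```

```text
clock: 6.85
position: [0.506, -0.211, 0.0278]
tool_rot: [3.139, -0.003, 0.085]
force: [1.0, 1.2, -3.2]
grip_width: 0.0552
finger_force: 45.1
clock: 7.35
position: [0.4553, -0.0345, 0.0275]
tool_rot: [3.142, -0.001, 0.085]
force: [1.2, 0.8, -4.0]
grip_width: 0.0552
finger_force: 45.1
clock: 7.75
position: [0.4429, 0.0342, 0.0273]
tool_rot: [-3.142, -0.001, 0.087]
force: [-0.4, -1.1, -2.8]
grip_width: 0.0556
finger_force: 45.2
t 7.75 pos [0.4429 0.0342 0.0273] [-3.1415 -0.001   0.0872] q7 [-0.1932 -1.7227] f [-0.3686 -1.0864 -2.8317] w 0.05557334772531522 45.17758369445801
turn now(tool) [-0.0001 -0.001   0.0022] shift in now-frame [-0.0001 -0.0007  0.0353] shift in target-frame [-0.0001 -0.0008  0.0353]
```

```bash
cat > ov.py <<'E'
from h import *
def gp(u,v,z,g=(.637,.0515,.085)):
    return [g[0]+u*np.cos(g[2])-v*np.sin(g[2]),g[1]+u*np.sin(g[2])+v*np.cos(g[2]),z]
def overlay(name,vol,z0):
    out=[]
    for c in("top","side"):
        im=grab_frame(c)[:,:,::-1].copy();q0=proj(c,gp(-.08,0,.03)).astype(int);W=75;x0,y0=q0-W
        cr=cv2.resize(im[y0:y0+2*W,x0:x0+2*W],(400,400),interpolation=cv2.INTER_CUBIC);k=400/150
        P=lambda p:tuple(int(v) for v in (proj(c,p)-[x0,y0]+.5)*k)
        for p in[gp(u,v,.008) for u in(-.215,.075) for v in(-.065,.065)]:cv2.circle(cr,P(p),2,(0,0,255),-1)
        for v in(-.03,.03):
            for z in(.008,.038):cv2.circle(cr,P(gp(0,v,z)),2,(255,0,255),-1)
        cv2.circle(cr,P(gp(-.012,0,.206)),2,(0,255,255),-1);cv2.circle(cr,P(gp(-.012,0,.08)),2,(255,255,0),-1)
        if vol is not None:
            for p in volpts(vol,z0):cv2.circle(cr,P(p),2,(0,255,0),-1)
        out.append(cr)
    cv2.imwrite(f"pics/{name}.png",np.hstack(out))
E
python3 -c "
from ov import *
overlay('o5',[.443,.035,.085],.05)
for c in('top','side'):
  for n,z in(('gauge_stop',.008),('gauge_cap',.206),('gauge_foot',.08),('strip_end',.05),('plain_end',.05)):
    for q in landmark_of(n,c)[:1]:print(c,n,q['score'],atz(c,q['xy'],z))
"
```

```text
top gauge_stop 0.76 [0.63556819 0.04904109 0.008     ]
top gauge_cap 0.65 [0.62067441 0.04583353 0.206     ]
side gauge_stop 0.58 [0.64060538 0.04984841 0.008     ]
side gauge_cap 0.64 [0.63125388 0.05378187 0.206     ]
side gauge_foot 0.59 [0.62305175 0.05578729 0.08      ]
side strip_end 0.9 [0.54065533 0.04317452 0.05      ]
side plain_end 0.6 [0.3525215  0.03334431 0.05      ]
```

View pics/o5.png

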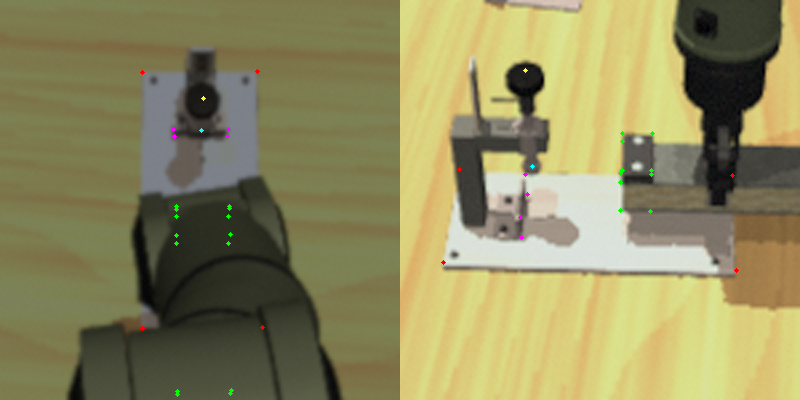

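The overlay agrees with the picture: plate corners, stop, cap (≈ 525,70) and the front edge of the held volume (≈ 622,170) all line up. I lower it and slide it under the foot.

```bash
python3 -m inch '[[0,-0.0008,0.02,0,0,0.002,0.8],[0,0,0.015,0,0,0,0.8],[0.02,0,0,0,0,0,0.8],[0.025,0,0,0,0,0,0.8],[0.025,0,0,0,0,0,0.8]]'
python3 -m inch '[[0.02,0,0,0,0,0,0.8],[0,0,0.002,0,0,0,0.8],[0,0,0.002,0,0,0,0.8],[0,0,0,0,0,0,0.8]]'
python3 go.py 0.5423 0.0434 -0.014 0.085
```

```text
clock: 8.85
position: [0.513, 0.0401, -0.0084]
tool_rot: [-3.142, 0.0, 0.083]
force: [-0.0, 0.5, -3.9]
grip_width: 0.0555
finger_force: 45.1
clock: 9.25
position: [0.5311, 0.0416, -0.0127]
tool_rot: [3.141, 0.001, 0.083]
force: [-0.3, 0.0, -4.3]
grip_width: 0.0553
finger_force: 45.2
t 9.25 pos [ 0.5311  0.0416 -0.0127] [3.1415 0.0014 0.0833] q7 [-0.1732 -1.7063] f [-0.3354  0.04   -4.321 ] w 0.055298517692749294 45.18167495727539
turn now(tool) [ 0.0001  0.0014 -0.0017] shift in now-frame [ 0.0113 -0.0009  0.0012] shift in target-frame [ 0.0113 -0.0008  0.0013]
```

```bash
for i in 1; do python3 -m inch '[[0.003,-0.0008,0,0,0,-0.002,0.8],[0.003,0,0,0,0,0,0.8],[0,0,0,0,0,0,0.8]]' | egrep 'pos|force:'; python3 -m inch '[[0.0025,0,0,0,0,0,0.8],[0,0,0,0,0,0,0.8]]'| egrep 'pos|force:'; python3 -m inch '[[0.0025,0,0,0,0,0,0.8],[0,0,0,0,0,0,0.8]]'| egrep 'pos|force:'; done
```

```text
position: [0.5385, 0.0432, -0.0122]
force: [0.7, -0.4, -3.3]
finger_force: 45.2
position: [0.5409, 0.0433, -0.0122]
force: [0.8, 0.6, -3.3]
finger_force: 45.2
position: [0.5434, 0.0435, -0.0123]
force: [-0.2, 0.4, -4.2]
finger_force: 45.2
```

```bash
python3 -m inch '[[0.002,0,0,0,0,0,0.8],[0,0,0,0,0,0,0.8]]' | egrep 'pos|force:'; python3 -m inch '[[0.002,0,0,0,0,0,0.8],[0,0,0,0,0,0,0.8]]'| egrep 'pos|force:'; python3 -m inch '[[0,0,0.002,0,0,0,0.8],[0,0,0,0,0,0,0.8]]'| egrep 'pos|force:'
python3 -c "
from ov import *
overlay('o6',[.545,.0437,.085],.008)"
```

```text
position: [0.5435, 0.0436, -0.0127]
force: [-7.1, 0.5, -3.1]
finger_force: 45.2
position: [0.5434, 0.0435, -0.0131]
force: [-17.8, -0.1, 2.8]
finger_force: 46.0
position: [0.5438, 0.0435, -0.0143]
force: [-20.1, 1.3, 19.4]
finger_force: 48.4
```

View pics/o6.png

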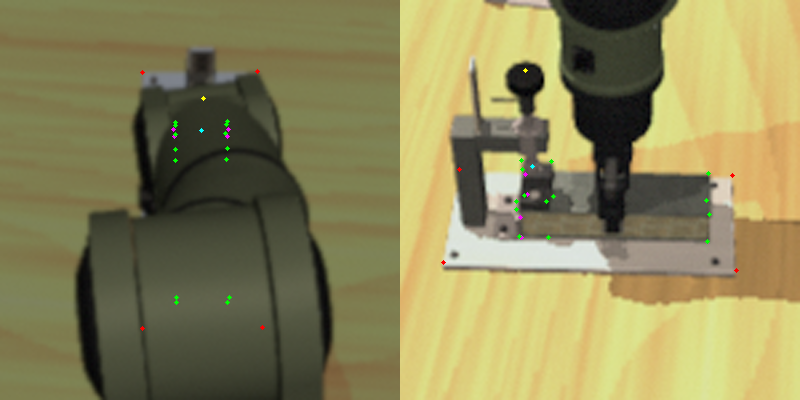

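```bash
python3 -m inch '[[-0.003,0,-0.002,0,0,0,0.8],[0,0,0,0,0,0,0.4],[0,0,0,0,0,0,0],[0,0,0,0,0,0,0],[0,0,0,0,0,0,0]]' | egrep 'pos|force:|width'
python3 -m inch '[[0,0,-0.02,0,0,0,0],[0,0,-0.04,0,0,0,0],[0,0,-0.045,0,0,0,0],[0,0,-0.045,0,0,0,0],[0,0,-0.045,0,0,0,0.5]]'| egrep 'pos|force:'
python3 -m inch '[[0,0,-0.03,0,0,0,1],[0,0,0,0,0,0,1],[0,0,0,0,0,0,1]]'| egrep 'pos|force:|width'
python3 go.py 0.625 0.0505 0.195 0.085
python3 -c "
from look import *
np.set_printoptions(precision=4,suppress=True)
look([.542,.043,.085],.008)"
```

```text
position: [0.5444, 0.0436, -0.0122]
force: [-0.1, -0.7, -0.3]
grip_width: 0.0853
finger_force: 0.0
position: [0.5439, 0.0435, 0.1847]
force: [-0.1, 0.4, -0.5]
finger_force: 0.0
position: [0.5442, 0.0436, 0.2129]
force: [0.0, 0.0, -1.2]
grip_width: 0.0283
finger_force: 0.0
t 11.95 pos [0.5442 0.0436 0.2129] [-3.1415 -0.001   0.0853] q7 [-0.1728 -1.6829] f [ 0.0497  0.0348 -1.1818] w 0.02832976276855464 0.0
turn now(tool) [-0.0001 -0.001   0.0003] shift in now-frame [0.0811 0.     0.018 ] shift in target-frame [ 0.0811 -0.      0.0179]
vol [] (array([0.542, 0.043, 0.085]), np.float64(0.0))
```

```bash
python3 -m inch '[[0.03,0,0,0,0,0,1],[0.03,0,0,0,0,0,1],[0.021,0,0,0,0,0,1],[0,0,0.01,0,0,0,1],[0,0,0.01,0,0,0,1]]' | egrep 'pos|force:|width'
python3 -m inch '[[0,0,0.008,0,0,0,1],[0,0,0.006,0,0,0,1],[0,0,0,0,0,0,1]]'| egrep 'pos|force:'
python3 -m inch '[[0,0,0.006,0,0,0,1],[0,0,0,0,0,0,1]]'| egrep 'pos|force:|width'
```

```text
position: [0.6242, 0.0504, 0.1909]
force: [-0.3, -0.6, 0.0]
grip_width: -0.0001
finger_force: 0.0
position: [0.624, 0.0504, 0.1778]
force: [-0.1, 0.4, -1.3]
finger_force: 0.0
position: [0.6248, 0.0504, 0.1725]
force: [1.0, 0.2, 2.4]
grip_width: 0.0001
finger_force: 1.1
```

```bash
python3 -m inch '[[0,0,0.006,0,0,0,1],[0,0,0.006,0,0,0,1],[0,0,0.004,0,0,0,1],[0,0,0,0,0,0,1]]' | egrep 'pos|force:'
python3 -m inch '[[0,0,0.004,0,0,0,1],[0,0,0,0,0,0,1]]'| egrep 'pos|force:'
python3 -m inch '[[0,0,0.003,0,0,0,1],[0,0,0,0,0,0,1]]'| egrep 'pos|force:'
python3 -m inch '[[0,0,0.003,0,0,0,1],[0,0,0,0,0,0,1]]'| egrep 'pos|force:'
```

```text
position: [0.6248, 0.0504, 0.1562]
force: [0.5, -0.5, 2.0]
finger_force: 1.6
position: [0.6249, 0.0505, 0.1525]
force: [0.7, -0.5, 7.1]
finger_force: 3.2
position: [0.625, 0.0505, 0.1497]
force: [0.3, -0.7, 6.8]
finger_force: 3.7
position: [0.6249, 0.0505, 0.1468]
force: [0.4, -0.5, 9.5]
finger_force: 4.1
```

```bash
python3 -c "
from ov import *
overlay('o7',[.543,.0435,.085],.008)"
```

```text
(no output)
```

View pics/o7.png

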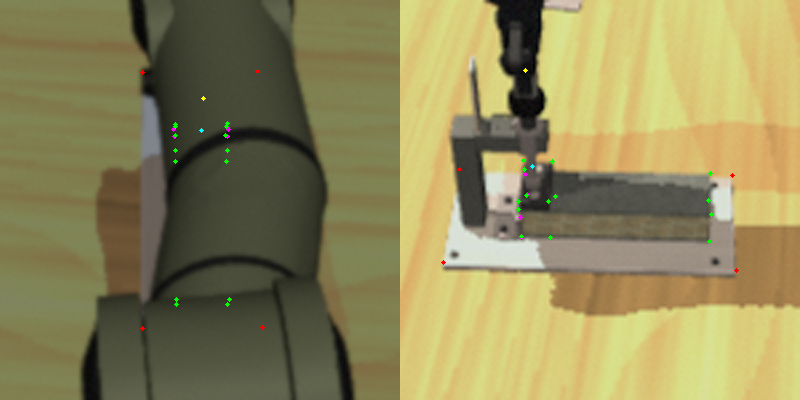

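The foot sits on the strip (≈ 535,175) and the volume matches the model against the stop. The force stepped from 2 N to 7 N where contact was expected. I hold, release and go back to regrasp.

```bash
for i in 1 2; do python3 -m inch '[[0,0,0,0,0,0,1],[0,0,0,0,0,0,1],[0,0,0,0,0,0,1],[0,0,0,0,0,0,1],[0,0,0,0,0,0,1]]' | egrep 'pos|force:'; done
python3 -m inch '[[0,0,-0.01,0,0,0,1],[0,0,-0.015,0,0,0,1],[0,0,-0.02,0,0,0,1],[0,0,-0.02,0,0,0,1],[0,0,0,0,0,0,1]]'| egrep 'pos|force:'
python3 -m inch '[[-0.03,0,0,0,0,0,0],[-0.03,0,0,0,0,0,0],[-0.021,0,0,0,0,0,0],[0,0,0,0,0,0,0],[0,0,0,0,0,0,0]]'| egrep 'pos|force:|width'
python3 go.py 0.5442 0.0436 -0.0125 0.085
```

```text
position: [0.625, 0.0505, 0.1471]
force: [-0.8, 0.5, 7.3]
finger_force: 4.1
position: [0.625, 0.0505, 0.1471]
force: [-1.4, -0.5, 7.5]
finger_force: 4.1
position: [0.6257, 0.0506, 0.2145]
force: [-0.7, -0.4, -0.5]
finger_force: 0.0
position: [0.5441, 0.0436, 0.2119]
force: [1.6, 1.0, -0.2]
grip_width: 0.0725
finger_force: 0.0
t 16.25 pos [0.5441 0.0436 0.2119] [-3.1415 -0.0001  0.0853] q7 [-0.1731 -1.6827] f [ 1.6477  0.9861 -0.2149] w 0.07246744709583092 0.0
turn now(tool) [-0.0001 -0.0001  0.0003] shift in now-frame [0.0001 0.     0.2244] shift in target-frame [0.0001 0.     0.2244]
```

```bash
python3 -m inch '[[0,0,0.04,0,0,0,0],[0,0,0.045,0,0,0,0],[0,0,0.045,0,0,0,0],[0,0,0.045,0,0,0,0],[0,0,0.03,0,0,0,0]]' | egrep 'pos|force:'
python3 -m inch '[[0,0,0.019,0,0,0,0],[0,0,0,0,0,0,0],[0,0,0,0,0,0,0.3],[0,0,0,0,0,0,0.6],[0,0,0,0,0,0,0.8]]' 40| egrep 'pos|force:'
python3 -m inch '[[0,0,0,0,0,0,0.8],[0,0,0,0,0,0,0.8],[0,0,0,0,0,0,0.8]]'| egrep 'pos|force:|width'
python3 -m inch '[[0,0,-0.006,0,0,0,0.8],[-0.02,0,0,0,0,0,0.8],[-0.03,0,0,0,0,0,0.8],[-0.03,0,0,0,0,0,0.8],[-0.025,0,0,0,0,0,0.8]]'| egrep 'pos|force:|width'
python3 go.py 0.4427 0.0349 0.035 0.085
```

```text
position: [0.5434, 0.0435, 0.0034]
force: [0.1, 0.2, 0.6]
finger_force: 0.0
position: [0.545, 0.0437, -0.011]
force: [-0.2, 0.1, 2.7]
finger_force: 43.6
position: [0.545, 0.0436, -0.011]
force: [-1.3, -0.7, 8.0]
grip_width: 0.0552
finger_force: 44.3
position: [0.4381, 0.0344, -0.0056]
force: [0.1, -0.4, -4.3]
grip_width: 0.0553
finger_force: 43.5
t 18.05 pos [ 0.4381  0.0344 -0.0056] [-3.1416 -0.0002  0.0852] q7 [-0.1985 -1.7332] f [ 0.1054 -0.3848 -4.3486] w 0.05533734452762685 43.53066623210907
turn now(tool) [-0.     -0.0002  0.0002] shift in now-frame [ 0.0047 -0.0001 -0.0406] shift in target-frame [ 0.0046 -0.0001 -0.0406]
```

```bash
python3 -m inch '[[0,0,-0.025,0,0,0,0.8],[0,0,-0.02,0,0,0,0.8],[0,0,0,0,0,-0.14,0.8],[0,0,0,0,0,-0.14,0.8],[0,0,0,0,0,-0.14,0.8]]' | egrep 'pos|force:'
python3 -m inch '[[0,0,0,0,0,-0.14,0.8],[0,0,0,0,0,-0.14,0.8],[0,0,0,0,0,-0.14,0.8],[0,0,0,0,0,-0.14,0.8],[0,0,0,0,0,-0.14,0.8]]' | egrep 'rot'
python3 -m inch '[[0,0,0,0,0,-0.14,0.8],[0,0,0,0,0,-0.14,0.8],[0,0,0,0,0,-0.14,0.8],[0,0,0,0,0,-0.14,0.8],[0,0,0,0,0,-0.14,0.8]]' | egrep 'rot'
python3 -m inch '[[0,0,0,0,0,-0.14,0.8],[0,0,0,0,0,-0.14,0.8],[0,0,0,0,0,-0.14,0.8],[0,0,0,0,0,-0.14,0.8],[0,0,0,0,0,-0.14,0.8]]' | egrep 'rot'
python3 -m inch '[[0,0,0,0,0,-0.14,0.8],[0,0,0,0,0,-0.14,0.8],[0,0,0,0,0,-0.14,0.8],[0,0,0,0,0,-0.14,0.8],[0,0,0,0,0,0,0.8]]' | egrep 'rot'
python3 -m inch '[[0,0,0,0,0,0,0.8]]' | egrep 'rot'
python3 go.py 0.4427 0.0349 -0.008 3.2266
```

```text
position: [0.4398, 0.0346, 0.0396]
force: [-0.5, -0.9, -4.3]
finger_force: 44.9
tool_rot: [3.141, 0.0, 1.211]
tool_rot: [3.141, 0.001, 1.911]
tool_rot: [-3.141, 0.001, 2.611]
tool_rot: [-3.141, 0.0, -3.116]
tool_rot: [-3.141, 0.0, -3.123]
t 20.65 pos [0.4396 0.0343 0.039 ] [-3.1411  0.0003 -3.1227] q7 [0.4177 0.6263] f [-0.417  -0.7627 -3.0949] w 0.055207105471953614 44.90685760974884
turn now(tool) [-0.0005  0.0003 -0.0661] shift in now-frame [-0.0031  0.0006  0.047 ] shift in target-frame [-0.0032  0.0004  0.047 ]
```

```bash
python3 -m inch '[[-0.0015,0.0005,0.02,0,0,-0.066,0.8],[0,0,0.02,0,0,0,0.8],[0,0,0.005,0,0,0,0.8],[0,0,0,0,0,0,0.8]]' | egrep 'pos|rot|force:'
python3 go.py 0.54 0.0432 -0.006 3.2266
```

```text
position: [0.4406, 0.0353, -0.0064]
tool_rot: [-3.141, -0.001, -3.054]
force: [-0.2, 0.6, -3.8]
finger_force: 44.8
t 21.05 pos [ 0.4406  0.0353 -0.0064] [-3.1413 -0.0009 -3.0537] q7 [0.3548 0.5789] f [-0.2449  0.5661 -3.8413] w 0.055413687037222555 44.80315446853638
turn now(tool) [-0.0003 -0.0009  0.0029] shift in now-frame [-0.0997 -0.0008 -0.0005] shift in target-frame [-0.0997 -0.0005 -0.0004]
```

```bash
python3 -m inch '[[-0.025,-0.0005,0,0,0,0.002,0.8],[-0.025,0,0,0,0,0,0.8],[-0.025,0,0,0,0,0,0.8],[-0.012,0,0.003,0,0,0,0.8],[0,0,0.001,0,0,0,0.8]]' | egrep 'pos|rot|force:'
python3 -m inch '[[-0.0025,0,0,0,0,0,0.8],[-0.0025,0,0,0,0,0,0.8],[0,0,0,0,0,0,0.8]]'| egrep 'pos|force:'
python3 -m inch '[[-0.0025,0,0,0,0,0,0.8],[0,0,0,0,0,0,0.8]]'| egrep 'pos|force:'
python3 -m inch '[[-0.0025,0,0,0,0,0,0.8],[0,0,0,0,0,0,0.8]]'| egrep 'pos|force:'
```

```text
position: [0.5293, 0.0426, -0.0095]
tool_rot: [3.141, 0.002, -3.056]
force: [-0.6, -0.9, -3.4]
finger_force: 44.9
position: [0.5326, 0.0427, -0.0099]
force: [-0.0, 0.0, -4.4]
finger_force: 44.9
position: [0.5353, 0.043, -0.0102]
force: [0.5, 0.8, -3.4]
finger_force: 44.9
position: [0.5379, 0.0433, -0.0103]
force: [0.0, 0.1, -3.4]
finger_force: 44.9
```

```bash
python3 -m inch '[[-0.002,0,0,0,0,0,0.8],[0,0,0,0,0,0,0.8]]'| egrep 'pos|force:'
python3 -m inch '[[-0.002,0,0,0,0,0,0.8],[0,0,0,0,0,0,0.8]]'| egrep 'pos|force:'
python3 -m inch '[[-0.0015,0,0,0,0,0,0.8],[0,0,0,0,0,0,0.8]]'| egrep 'pos|rot|force:'
```

```text
position: [0.5393, 0.0434, -0.0104]
force: [-2.4, -0.6, -3.5]
finger_force: 44.9
position: [0.5392, 0.0434, -0.0108]
force: [-15.2, -0.7, 3.0]
finger_force: 45.9
position: [0.5392, 0.0433, -0.0109]
tool_rot: [-3.14, -0.007, -3.054]
force: [-26.1, 0.3, 10.7]
finger_force: 46.8
```

```bash
python3 -m inch '[[0.003,0,0.001,0,0,0,0.8],[0,0,0,0,0,0,0.4],[0,0,0,0,0,0,0],[0,0,0,0,0,0,0],[0,0,0,0,0,0,0]]' | egrep 'pos|force:|width'
python3 -m inch '[[0,0,-0.02,0,0,0,0],[0,0,-0.04,0,0,0,0],[0,0,-0.045,0,0,0,0],[0,0,-0.045,0,0,0,0],[0,0,-0.045,0,0,0,0.5]]'| egrep 'pos|force:'
python3 -m inch '[[0,0,-0.03,0,0,0,1],[0,0,0,0,0,0,1],[0,0,0,0,0,0,1]]'| egrep 'pos|force:|width'
python3 go.py 0.625 0.0505 0.177 3.2266
python3 -c "
from ov import *
overlay('o8',[.5424,.0434,.085+np.pi],.008)"
```

```text
position: [0.5404, 0.0435, -0.0112]
force: [0.4, -0.3, -0.4]
grip_width: 0.0857
finger_force: 0.0
position: [0.5399, 0.0435, 0.1856]
force: [0.7, -0.7, -0.3]
finger_force: 0.0
position: [0.5403, 0.0431, 0.214]
force: [-0.4, 0.2, -0.2]
grip_width: 0.0282
finger_force: 0.0
t 24.15 pos [0.5403 0.0431 0.214 ] [-3.1411  0.001  -3.0544] q7 [0.5255 1.0054] f [-0.4391  0.1556 -0.1902] w 0.0282253347310877 0.0
turn now(tool) [-0.0005  0.001   0.0022] shift in now-frame [-0.085  -0.      0.0371] shift in target-frame [-0.085   0.0001  0.037 ]
```

View pics/o8.png

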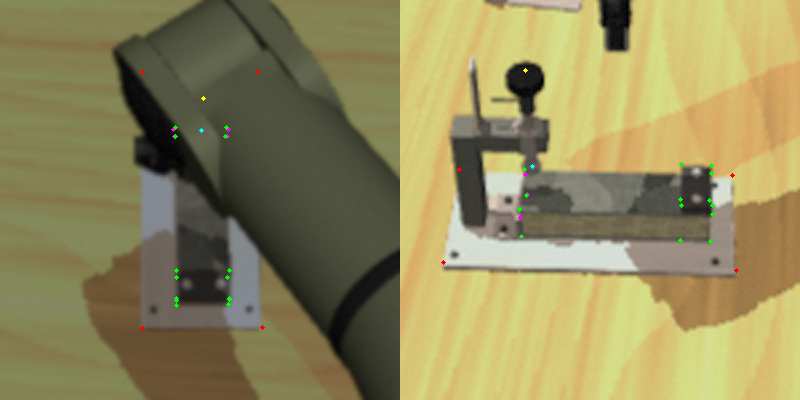

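The turned volume lies square, with its plain end at the stop (≈ 521,205) and the strip at the far end (≈ 697,190), matching the model. I press the cap again.

```bash
python3 -m inch '[[-0.03,0,0,0,0,0.002,1],[-0.03,0,0,0,0,0,1],[-0.025,0,0,0,0,0,1],[0,0,0.015,0,0,0,1],[0,0,0.015,0,0,0,1]]' | egrep 'pos|force:|width'
python3 -m inch '[[0,0,0.007,0,0,0,1],[0,0,0.006,0,0,0,1],[0,0,0,0,0,0,1]]'| egrep 'pos|force:'
python3 -m inch '[[0,0,0.007,0,0,0,1],[0,0,0.007,0,0,0,1],[0,0,0.007,0,0,0,1],[0,0,0,0,0,0,1]]'| egrep 'pos|force:'
python3 -m inch '[[0,0,0.003,0,0,0,1],[0,0,0,0,0,0,1]]'| egrep 'pos|force:'
python3 go.py 0.625 0.0505 0.135 3.2266
```

```text
position: [0.6242, 0.0512, 0.1816]
force: [-0.2, 0.9, -0.4]
grip_width: 0.0004
finger_force: 0.0
position: [0.6241, 0.0506, 0.1702]
force: [-1.9, -0.3, 3.1]
finger_force: 1.1
position: [0.6248, 0.0508, 0.1489]
force: [0.7, 0.7, 4.3]
finger_force: 1.8
position: [0.6248, 0.0508, 0.1466]
force: [-0.7, -0.8, 3.7]
finger_force: 1.9
t 25.65 pos [0.6248 0.0508 0.1466] [ 3.1415  0.     -3.0559] q7 [0.3954 0.9763] f [-0.6895 -0.755   3.6959] w -0.00013690596143794823 1.8604924343526363
turn now(tool) [0.0001 0.     0.0006] shift in now-frame [-0.0002 -0.0003  0.0116] shift in target-frame [-0.0002 -0.0003  0.0116]
```

```bash
python3 -m inch '[[0,0,0.004,0,0,0,1],[0,0,0,0,0,0,1]]'| egrep 'pos|force:'
python3 -m inch '[[0,0,0.004,0,0,0,1],[0,0,0,0,0,0,1]]'| egrep 'pos|force:'
python3 -m inch '[[0,0,0.004,0,0,0,1],[0,0,0,0,0,0,1],[0,0,0,0,0,0,1]]'| egrep 'pos|force:'
for i in 1 2; do python3 -m inch '[[0,0,0,0,0,0,1],[0,0,0,0,0,0,1],[0,0,0,0,0,0,1],[0,0,0,0,0,0,1],[0,0,0,0,0,0,1]]' | egrep 'pos|force:'; done
```

```text
position: [0.6248, 0.0507, 0.1425]
force: [0.4, -0.4, 4.5]
finger_force: 2.0
position: [0.6249, 0.0508, 0.1388]
force: [-0.8, 0.1, 7.0]
finger_force: 3.5
position: [0.625, 0.0509, 0.1351]
force: [-0.5, -0.4, 7.7]
finger_force: 4.1
position: [0.625, 0.0508, 0.1352]
force: [-1.5, -0.7, 8.0]
finger_force: 4.1
position: [0.625, 0.0508, 0.1352]
force: [-2.0, -0.8, 7.7]
finger_force: 4.1
```

Contact came at a reported z of about 0.1415, as expected for the 40 mm end. I release, retreat and check.

```bash
python3 -m inch '[[0,0,-0.01,0,0,0,1],[0,0,-0.015,0,0,0,1],[0,0,-0.02,0,0,0,1],[0,0,-0.03,0,0,0,1],[0,0,-0.04,0,0,0,1]]'| egrep 'pos|force:'
python3 -m inch '[[0.04,0,0,0,0,0,1],[0.04,0,0,0,0,0,1],[0.04,0,0,0,0,0,1],[0,0,0,0,0,0,1],[0,0,0,0,0,0,1]]'| egrep 'pos|force:'
python3 -c "
from ov import *
overlay('o9',[.5424,.0434,.085+np.pi],.008)"
```

```text
position: [0.624, 0.0505, 0.2508]
force: [-0.2, 0.3, -0.7]
finger_force: 0.0
position: [0.5053, 0.0399, 0.2509]
force: [1.3, 0.4, 0.0]
finger_force: 0.0
```

View pics/o9.png

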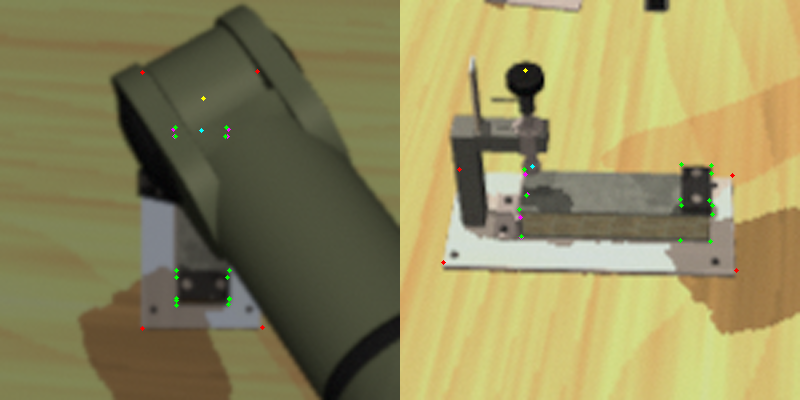

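The cap is up again (≈ 525,75), the volume is still in place with its plain end at the stop (≈ 521,205), and the gripper is clear.

```bash
python3 -c "
from workcell import bot
print(bot.job_done())"
```

```text
the job is handed in; nothing more can be done
None
```

I gauged the strip end and then the plain end, and handed the job in with the volume lying plain end against the stop, the foot sprung up and the arm clear; no verdict came back.

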